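Unclip the chip cassette and hold it over the light panel

TASK

Two docks stand in the white drip tub: one has a chip cassette clipped into it by a spring catch on either side, the other a plain insert without catches. Pinch the cassette's two catches together with the fingers, draw it straight up out of its dock and carry it to the light panel for inspection. Finish while still holding it there by its pinched catches: upright, still, above the middle of the panel with its foot about 100 mm above the panel; leave everything else where it is.

Things in the scene. Friction and masses are not known exactly. Their poses are not given: they have to be found in the camera images.
- cassette_grip (a point): Point midway between the cassette's two catch paddles, 65 mm above its foot, 25 mm below its top, about 78 mm above the table when seated. Own y = pinching line, z up. The light grey ribbed paddles on its +y and -y sides are 22 mm wide (x) and 30 mm high (15 up and down from here); outer faces 56 mm apart released, 42 mm fully in. Nothing of the dock stands beside them.
- cassette_foot (a point): Middle of the cassette's underside, axes as at the grip point. Cassette 90 mm tall, about 110 to 180 g: black foot block 26 (x) x 22 (y) x 54 mm, above it a head 16 x 34 x 36 mm with green circuit board, bolts and clear window on both broad faces. It fits the dock with 1 mm of play and comes straight up, clear after 36 mm of lift.
- catch_left (a joint): Catch on the cassette's own +y side: 0 = released, 0.007 m = fully pinched in, sliding along y against a spring (1 N at first, 5 N fully in). Its hook reaches 3 mm under the dock's lip, so the cassette rises only 1.5 mm unless both catches are in by 5 mm or more.
- catch_right (a joint): The same catch on the cassette's own -y side: 0 = released, 0.007 m = fully pinched in.
- dock_top (a point): Middle of the top of the fixed grey dock that holds the cassette: 52 (x) x 72 (y) x 44 mm high, standing on the tub's floor with its top 49 mm above the table; own axes as the seated cassette's (z up). The well's floor is 36 mm below this point.
- blank_mid (a point): Point in the plain insert sitting loose in the other, equal dock: the same shape and height as the cassette but with a plain grey head and without paddles; 65 mm above its foot. Leave it.
- tub: Fixed white open tub that holds both docks, 180 (x) x 300 (y) mm, rim 32 mm above the table, walls and floor 5 mm; origin at the middle of its underside.
- panel_top (a point): Middle of the top face of the fixed light panel, a flat white square with an aluminium rim, 130 x 130 x 12 mm, lying on the table.
- vial: Bystander in the tub: small glass jar, 24 mm across, 36 mm tall; origin under its middle.
- nut: Bystander in the tub: steel ring, 28 mm across, 12 mm high; origin under its middle.
- tipbox: Bystander on the table: white box with a pale blue lid, 85 x 120 x 67 mm; origin under its middle.
- beaker: Bystander on the table: violet-filled beaker with a square lilac lid 110 mm wide that carries a green chip and bolts, 97 mm tall; origin under its middle.
- bottle: Bystander on the table: amber bottle, 60 mm across, 120 mm tall; origin under its middle.
- driver: Bystander on the table: screwdriver, 160 mm long.
- dish: Bystander on the table: shallow glass dish, 80 mm across, 14 mm high; origin under its middle.
There are look-alikes about, which are no part of the job. Of the things that look like the part that bears panel_top, the smaller one is meant. Leave any red look-alike of the part that bears cassette_grip alone.

How it is judged:
By the outcome, as a careful person would: the job done as asked, in the order asked, and still so for the second after the job is handed in, while the arm keeps its last pose, push and grip.
It also fails if it takes over 42 s, if anything falls off the work surface, if the arm or the gripper's body presses on something with over 40 N, if the wrist force passes 120 N, or if a joint passes its speed limit or range.

ROBOT

A 6-joint arm with a two-finger parallel gripper is mounted at the origin on the work surface. World frame = base frame: x ahead of the robot, y to its left, z up, the work surface at z = 0. Lengths are in m, angles in rad, forces in N, time in s.
With the tool pointing down it reaches from about 0.325 to 0.85 m from the base axis. Payload 4.4 kg.
Tool frame: the origin (TCP) lies midway between the tips of the shut fingers; the grasp point (between the pads) lies 19 mm behind it (env.grip_depth is the distance from the TCP to the grasp point, in m); x points along the fingers, z is the direction in which the jaws open and shut, and the axes are right-handed (so a half turn about x gives the same grasp; the last joint's range is limited). The gripper opens to 94 mm and grips with 3 to 60 N. Pads are 16 mm wide; open, the fingers measure 119 mm over their backs; the gripper's body (75 mm by 177 mm) begins 78 mm behind the grasp point.
Start: joints at [1.105, 0.207, 1.542, -0, 1.393, -0.15], TCP at [0.178, 0.547, 0.205] pointing down, gripper open.
Joint ranges: [-2.73, 2.73], [-0.86, 2.22], [0.23, 2.46], [-1.11, 4.25], [0.08, 2.63], [-2.82, 2.82]. Speed limits (rad/s): [2.79, 2.79, 3.14, 3.14, 3.14, 3.14].

INTERFACE

Orientations are given as a 3x3 rotation matrix whose columns are the frame's x, y, z axes.
In Python, from rig import sensors, cams, env, finder gives the robot as it stands. The module is installed in compiled form; this text tells all that it offers.
- The arm moves only by the tool send_rows, never from a script. Its argument "motion" is text: rows parted by semicolons, each of 7 numbers parted by spaces: the shift along the tool's x, y, z in mm, then the turn, a rotation vector about the tool's x, y, z in rad, then the opening, from -1 (shut) to 1 (fully open). In form: tx ty tz rx ry rz grip; .... A call has 1 to 20 rows; each row shifts and turns the pose as measured when the row begins, along the tool's axes as they then stand; what a row does not reach is not made up. A row lasts 1/10 s, in which the tool goes at most 50 mm and 8.59 degrees, less where a joint would pass 70% of its speed; a pose out of reach is approached as far as the arm can. A call with a gripper value outside its range is refused whole. The fingers move at their own pace and stop on an object; "grip_force" is the grip in N (left out, the last holds). Time passes only in rows, so rows that do not move let the fingers close. It gives the time, the measured TCP pose, the force and the opening at its end, in the units of the state.
- sensors.state(): the state, without advancing time (a new reading comes with each control period).
- cams.snapshot(name): name is "side" or "top" or "wrist"; returns the picture (384x512x3 uint8, red, green, blue); there is no depth.
- cams.calibration(name): a dict with "mtx" (3x3 intrinsics, pixels), "rvec" (rotation vector, rad) and "tvec" (3), from world to camera coordinates, as OpenCV has them; the wrist camera has in their place "hand_eye" (4x4, takes a point from camera to tool coordinates, whose origin is the TCP and whose axes are the tool frame's). Camera axes: x right, y down, z forward; pixel columns grow to the right and rows downward; lengths in m; the calibration is good to about 2 mm. A picture is of the moment at which its call begins: read the wrist's pose just before it. calibration takes no time and is no camera call.
- env.hand_in(): hands the job in, once; it reports no verdict.
Trained networks look in the newest picture that a camera, given by its name, has taken for a name from the list of things; names that differ only in an ending like _2 or _b are one class to them, and where a whole thing is asked for, a point or a joint stands for the part that bears it (a point fixed in the world has none). Each returns a list of dicts, best first, with "p" (0 to 1); they miss things now and then, are a little off and sometimes report something else, mostly with a low value. They report only what shows in the picture. A call takes as long as a camera call. They do not tell look-alikes from the thing itself.
- finder.spot_in(camera, query): "box" ([centre column, centre row, width, height] in pixels, round what is visible of it).
- finder.landmark_of(camera, query): "at" ([column, row] in pixels: a listed point, or the origin of a listed thing).
The state is a dict: "t": time; "joint_positions": joint angles; "dq": joint speeds; "tau": joint torques, N m; "tcp_pos": TCP position; "orientation": TCP orientation; "force": force on the tool from outside, world axes, zero at the start; "torque": the same for the moment, N m; "grip_width": opening from 0.0 (shut) to 1.0 (fully open).
Only numpy, scipy, OpenCV 4.12 (cv2) and the standard library are available. Lean on these libraries where they do the work, as an engineer would, in place of code of your own. Each camera call takes 0.05 s, during which the arm holds its last target. There are 200 camera calls.

## Working session

There is one attempt and no reset: what is moved stays moved. The work goes in short steps, Python scripts to look and compute and a tool call to move; the robot and the scene stay as the last step left them, time stands still between calls to the robot, and variables do not carry over. Pictures are saved under pics/ and viewed, about 8 in all and at most 12, crops included, and the job is handed in when it is done.

Besides the shell and the picture viewer there is one more tool, called after "Emit:" as name(argument=value, ...) on one line, values as JSON. send_rows: Moves the arm, as the interface text tells. Its arguments: {"type":"object","properties":{"motion":{"type":"string"},"grip_force":{"type":"number"}},"required":["motion"]}

```bash
mkdir -p pics
cat > h.py <<'E'
import numpy as np, cv2
from rig import sensors, cams, env, finder
def P(name):
    c=cams.calibration(name); K=np.array(c['mtx'],float)
    if name=='wrist':
        s=sensors.state(); T=np.eye(4); T[:3,:3]=s['orientation']; T[:3,3]=s['tcp_pos']
        M=np.linalg.inv(T@np.array(c['hand_eye']))
        return K,M[:3,:3],M[:3,3]
    return K,cv2.Rodrigues(np.array(c['rvec'],float))[0],np.array(c['tvec'],float).ravel()
def atz(p,uv,z):
    K,R,t=p; d=R.T@np.linalg.inv(K)@np.array([uv[0],uv[1],1.]); o=-R.T@t
    return o+d*(z-o[2])/d[2]
def proj(p,X):
    K,R,t=p; q=K@(R@np.array(X,float)+t); return q[:2]/q[2]
def tri(ps,uvs):
    A=[];b=[]
    for (K,R,t),uv in zip(ps,uvs):
        M=K@np.c_[R,t]
        for i in (0,1):
            r=uv[i]*M[2]-M[i]; A.append(r[:3]);b.append(-r[3])
    return np.linalg.lstsq(np.array(A),np.array(b),rcond=None)[0]
def snap(name,f=None):
    p=P(name); im=np.array(cams.snapshot(name))
    if f: cv2.imwrite('pics/'+f,im[:,:,::-1])
    return p,im
E
python3 - <<'E'
from h import *
np.set_printoptions(precision=3,suppress=True)
print(sensors.state(),env.grip_depth)
for c in('top','side'):
    p,im=snap(c,c+'0.png')
    print(c,'cam pos',-p[1].T@p[2])
    for q,z in(('cassette_grip',.078),('cassette_foot',.013),('dock_top',.049),('blank_mid',.078),('panel_top',.012),('tub',0),('beaker',0),('bottle',0),('tipbox',0)):
        for r in finder.landmark_of(c,q)[:4]: print(c,q,round(r['p'],2),np.round(r['at']),atz(p,r['at'],z))
E
```

```text
{'t': 0.0, 'joint_positions': array([ 1.106,  0.207,  1.543,  0.   ,  1.393, -0.15 ]), 'dq': array([-0.   , -0.   ,  0.   , -0.   ,  0.002, -0.   ]), 'tau': array([ -0.   , -37.088, -28.142,   0.07 ,   0.036,  -0.   ]), 'tcp_pos': array([0.178, 0.546, 0.204]), 'orientation': array([[-0.001, -0.951,  0.31 ],
       [-0.002,  0.31 ,  0.951],
       [-1.   ,  0.   , -0.002]]), 'force': array([-0.303, -0.483,  0.544]), 'torque': array([ 0.017,  0.026, -0.012]), 'grip_width': 0.9983982584165643} 0.0188
top cam pos [0.444 0.066 1.131]
top cassette_grip 0.71 [350. 249.] [ 0.362 -0.229  0.078]
top cassette_grip 0.46 [339. 197.] [ 0.511 -0.205  0.078]
top cassette_foot 0.63 [334. 200.] [ 0.506 -0.204  0.013]
top cassette_foot 0.48 [345. 245.] [ 0.368 -0.233  0.013]
top cassette_foot 0.29 [392. 194.] [ 0.521 -0.385  0.013]
top dock_top 0.47 [336. 198.] [ 0.511 -0.203  0.049]
top blank_mid 0.67 [393. 191.] [ 0.526 -0.362  0.078]
top panel_top 0.8 [216. 183.] [0.567 0.157 0.012]
top panel_top 0.76 [228. 264.] [0.321 0.125 0.012]
top panel_top 0.68 [360. 212.] [ 0.469 -0.284  0.012]
top panel_top
[... 374 characters left out ...]
.252  0.078]
side cassette_grip 0.52 [223. 134.] [0.493 0.361 0.078]
side cassette_foot 0.97 [194. 319.] [ 0.359 -0.252  0.013]
side cassette_foot 0.95 [255. 291.] [ 0.498 -0.205  0.013]
side dock_top 0.87 [259. 285.] [ 0.507 -0.215  0.049]
side blank_mid 0.72 [282. 335.] [ 0.524 -0.358  0.078]
side panel_top 0.9 [172. 205.] [0.319 0.123 0.012]
side panel_top 0.88 [257. 189.] [0.568 0.148 0.012]
side tub 0.7 [269. 320.] [ 0.518 -0.276  0.   ]
side beaker 0.93 [369. 292.] [ 0.762 -0.244  0.   ]
side beaker 0.42 [256. 283.] [ 0.508 -0.173 -0.   ]
side bottle 0.95 [305. 163.] [0.747 0.266 0.   ]
side tipbox 0.78 [327. 211.] [0.748 0.037 0.   ]
side tipbox 0.18 [248. 327.] [ 0.471 -0.285  0.   ]
```

View pics/top0.png

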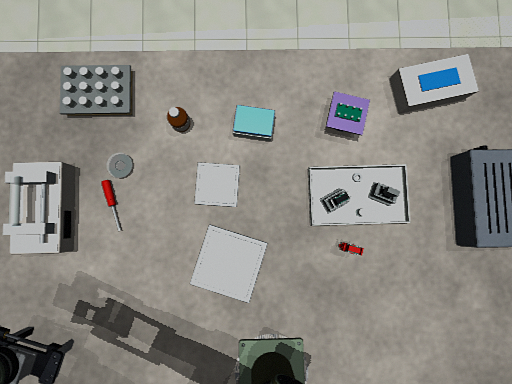

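View pics/side0.png

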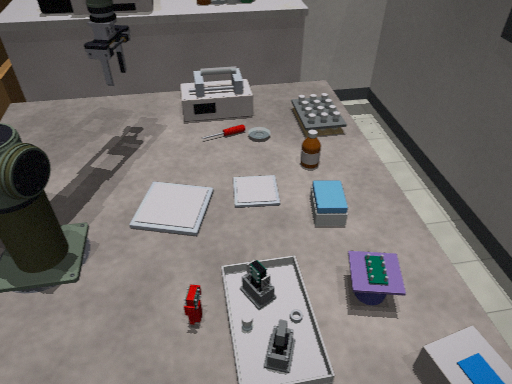

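The top view shows the cassette at about (336,198), seated in the left dock of the tub. The blank is at (385,192), the red look-alike at (350,248), the small panel at (217,184) and the larger one at (228,263). The side view agrees. Next I'll plan a move above the cassette for a wrist look.

```bash
cat >> h.py <<'E'
from scipy.spatial.transform import Rotation as Ro
def down(yaw): # tool x down, tool z at yaw
    z=np.array([np.cos(yaw),np.sin(yaw),0]); x=np.array([0,0,-1.]); return np.c_[x,np.cross(z,x),z]
def plan(pos,R,n):
    s=sensors.state(); p=np.array(s['tcp_pos']); A=np.array(s['orientation'])
    w=Ro.from_matrix(A.T@R).as_rotvec(); st=w/n; d=(np.array(pos)-p)/n
    print('n',n,'mm/row',np.linalg.norm(d)*1e3,'rot/row',np.linalg.norm(st))
    for i in range(n):
        Ai=A@Ro.from_rotvec(st*i).as_matrix()
        print(*np.round(Ai.T@d*1e3,1),*np.round(st,3),sep=' ',end=';')
    print()
E
python3 - <<'E'
from h import *
np.set_printoptions(precision=3,suppress=True)
print(cams.calibration('wrist'))
plan([.48,-.19,.30],down(np.radians(-63)),20)
im=cv2.imread('pics/top0.png')[150:240,300:420]; s=cv2.imread('pics/side0.png')[245:345,215:335]
cv2.imwrite('pics/crop.png',np.vstack([cv2.resize(im,(720,400),interpolation=3)]))
E
```

```text
{'mtx': array([[300.598,   0.   , 255.486],
       [  0.   , 300.598, 191.677],
       [  0.   ,   0.   ,   1.   ]]), 'hand_eye': array([[ 0.002, -0.273,  0.962, -0.179],
       [-0.001, -0.962, -0.273,  0.08 ],
       [ 1.   , -0.   , -0.002, -0.   ],
       [ 0.   ,  0.   ,  0.   ,  1.   ]])}
n 20 mm/row 40.09112281974276 rot/row 0.11777712618761779
-4.7 -25.8 -30.4 0.118 0.0 -0.0;-4.7 -29.1 -27.1 0.118 0.0 -0.0;-4.7 -32.1 -23.5 0.118 0.0 -0.0;-4.7 -34.7 -19.6 0.118 0.0 -0.0;-4.7 -36.7 -15.4 0.118 0.0 -0.0;-4.7 -38.3 -10.9 0.118 0.0 -0.0;-4.7 -39.3 -6.4 0.118 0.0 -0.0;-4.7 -39.8 -1.7 0.118 0.0 -0.0;-4.7 -39.7 3.0 0.118 0.0 -0.0;-4.7 -39.1 7.6 0.118 0.0 -0.0;-4.7 -37.9 12.2 0.118 0.0 -0.0;-4.7 -36.2 16.5 0.118 0.0 -0.0;-4.7 -34.0 20.7 0.118 0.0 -0.0;-4.7 -31.4 24.5 0.118 0.0 -0.0;-4.7 -28.3 28.1 0.118 0.0 -0.0;-4.7 -24.8 31.2 0.118 0.0 -0.0;-4.7 -20.9 33.9 0.118 0.0 -0.0;-4.7 -16.8 36.1 0.118 0.0 -0.0;-4.7 -12.4 37.8 0.118 0.0 -0.0;-4.7 -7.9 39.0 0.118 0.0 -0.0;
```

Emit:
send_rows(motion="-5 -26 -30 0.118 0 0 1;-5 -29 -27 0.118 0 0 1;-5 -32 -23.5 0.118 0 0 1;-5 -35 -19.5 0.118 0 0 1;-5 -37 -15.5 0.118 0 0 1;-5 -38 -11 0.118 0 0 1;-5 -39 -6.5 0.118 0 0 1;-5 -40 -1.5 0.118 0 0 1;-5 -40 3 0.118 0 0 1;-5 -39 7.5 0.118 0 0 1;-5 -38 12 0.118 0 0 1;-5 -36 16.5 0.118 0 0 1;-5 -34 20.5 0.118 0 0 1;-5 -31 24.5 0.118 0 0 1;-5 -28 28 0.118 0 0 1;-5 -25 31 0.118 0 0 1;-5 -21 34 0.118 0 0 1;-5 -17 36 0.118 0 0 1;-5 -12 38 0.118 0 0 1;-5 -8 39 0.118 0 0 1")

```text
t: 3.0
tcp_pos: [0.4542, -0.2275, 0.3129]
orientation: [[0.016, 0.93, 0.367], [0.001, 0.368, -0.93], [-1.0, 0.015, 0.005]]
force: [0.4, -0.4, 0.5]
grip_width: 0.996
```

Run:
```python
from h import *
np.set_printoptions(precision=4,suppress=True)
s=sensors.state();print(s['t'],s['tcp_pos'],s['orientation'],s['joint_positions'],s['force'])
p,im=snap('wrist','w1.png')
for q,z in(('cassette_grip',.078),('cassette_foot',.013),('dock_top',.049),('blank_mid',.078),('catch_left',.078),('catch_right',.078)):
    for r in finder.landmark_of('wrist',q)[:3]: print(q,round(r['p'],2),np.round(r['at'],1),atz(p,r['at'],z))
```

```text
3.0 [ 0.4542 -0.2275  0.3129] [[ 0.016   0.9299  0.3675]
 [ 0.0006  0.3675 -0.93  ]
 [-0.9999  0.0151  0.0053]] [-0.6417 -0.0127  1.5613  0.0101  1.5805  0.5529] [ 0.4256 -0.3707  0.4568]
cassette_grip 0.95 [234.8 223.2] [ 0.3665 -0.2311  0.078 ]
cassette_grip 0.82 [250.3 124. ] [ 0.5077 -0.2006  0.078 ]
cassette_foot 0.96 [241.  211.5] [ 0.3651 -0.2386  0.013 ]
cassette_foot 0.8 [253.9 128. ] [ 0.5014 -0.2085  0.013 ]
dock_top 0.78 [254.3 128.1] [ 0.5032 -0.2083  0.049 ]
dock_top 0.17 [300.7 134.2] [ 0.5199 -0.2744  0.049 ]
blank_mid 0.65 [359.6 155.9] [ 0.5231 -0.3577  0.078 ]Traceback (most recent call last):
  File "<stdin>", line 6, in <module>
ValueError: it knows: beaker, blank_mid, bottle, cassette_foot, cassette_grip, dish, dock_top, driver, nut, panel_top, tipbox, tub, vial
```

View pics/w1.png

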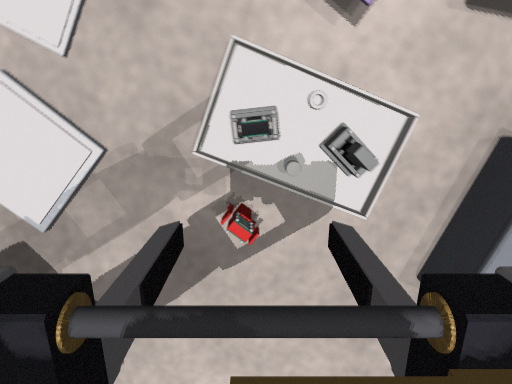

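The wrist view shows the cassette dock at (254,125), nearly square to the jaws, and the blank at (350,150). The red look-alike at (240,222) stands on the table outside the tub. I'll move closer and measure the yaw.

Run:
```python
from h import *
plan([.477,-.217,.20],down(np.radians(-65)),4)
```

```text
n 4 mm/row 28.714164757062413 rot/row 0.013950771482314918
28.1 5.8 0.2 -0.013 0.001 -0.004;28.1 5.9 0.3 -0.013 0.001 -0.004;28.1 6.0 0.4 -0.013 0.001 -0.004;28.1 6.1 0.5 -0.013 0.001 -0.004;
```

Emit:
send_rows(motion="28 6 0 -0.014 0.001 -0.004 1;28 6 0 -0.014 0.001 -0.004 1;28 6 0 -0.014 0.001 -0.004 1;28 6 0 -0.014 0.001 -0.004 1;0 0 0 0 0 0 1")

```text
t: 3.75
tcp_pos: [0.477, -0.2082, 0.1999]
orientation: [[0.002, 0.899, 0.437], [-0.003, 0.437, -0.899], [-1.0, 0.001, 0.004]]
force: [0.2, 0.1, 0.6]
grip_width: 0.999
```

Run:
```python
from h import *
np.set_printoptions(precision=4,suppress=True)
s=sensors.state();print(s['t'],s['tcp_pos'],s['orientation'])
p,im=snap('wrist')
for q,z in(('cassette_grip',.078),('cassette_foot',.013),('dock_top',.049)):
    for r in finder.landmark_of('wrist',q)[:3]: print(q,round(r['p'],2),np.round(r['at'],1),atz(p,r['at'],z))
c=proj(p,[.507,-.204,.07]).astype(int);print(c)
u,v=np.clip(c-[65,50],0,[382,284]);print(u,v)
cv2.imwrite('pics/w2.png',cv2.resize(im[v:v+100,u:u+130,::-1],None,fx=6,fy=6,interpolation=2))
```

```text
3.75 [ 0.477  -0.2082  0.1999] [[ 0.0024  0.8992  0.4374]
 [-0.0029  0.4374 -0.8992]
 [-1.      0.0009  0.0037]]
cassette_grip 0.67 [263.  160.5] [ 0.5044 -0.2041  0.078 ]
cassette_grip 0.55 [235.3 278.9] [ 0.369  -0.2359  0.078 ]
cassette_foot 0.65 [238.1 254.4] [ 0.3659 -0.2372  0.013 ]
cassette_foot 0.61 [263.  149.4] [ 0.5073 -0.2047  0.013 ]
cassette_foot 0.33 [304.6 198.1] [ 0.4748 -0.28    0.013 ]
dock_top 0.55 [265.1 155.8] [ 0.506  -0.2068  0.049 ]
[263 156]
198 106
```

View pics/w2.png

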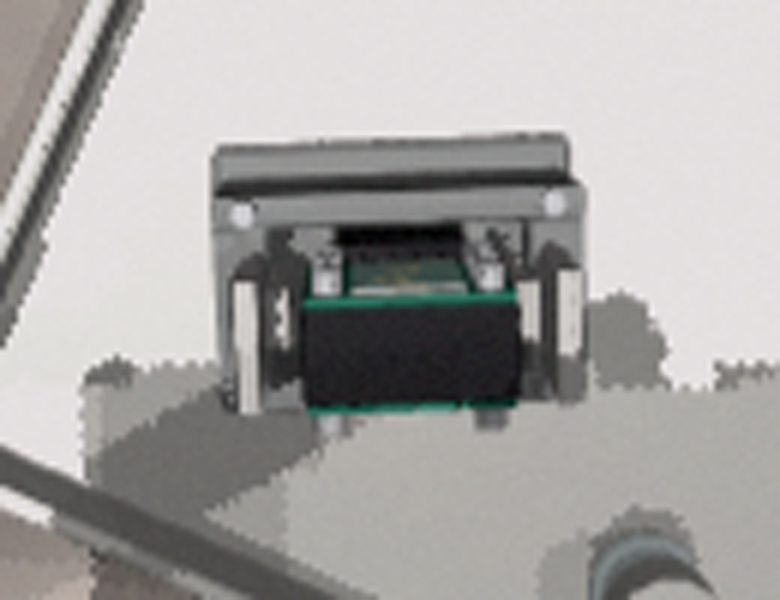

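Run:
```python
from h import *
np.set_printoptions(precision=4,suppress=True)
p=P('wrist')
f=lambda x,y,z:atz(p,(198+(x+.5)/6-.5,106+(y+.5)/6-.5),z)
def seg(a,b,z):
    A,B=f(*a,z),f(*b,z);d=B-A;print(z,A,B,'mid',(A+B)/2,'len',np.linalg.norm(d),'yaw',np.degrees(np.arctan2(d[1],d[0])))
seg((233,346),(582,333),.093)
seg((233,280),(582,268),.093)
seg((303,297),(530,290),.103)
seg((307,412),(515,400),.103)
seg((304,354),(523,345),.103)
seg((213,150),(567,135),.049)
seg((212,190),(583,180),.049)
```

```text
0.093 [ 0.4964 -0.1855  0.093 ] [ 0.5231 -0.2363  0.093 ] mid [ 0.5098 -0.2109  0.093 ] len 0.05738552597813824 yaw -62.24961929329975
0.093 [ 0.5063 -0.1809  0.093 ] [ 0.5326 -0.2313  0.093 ] mid [ 0.5194 -0.2061  0.093 ] len 0.056823744303749917 yaw -62.40178265474112
0.103 [ 0.5101 -0.1918  0.103 ] [ 0.5266 -0.2236  0.103 ] mid [ 0.5183 -0.2077  0.103 ] len 0.03580375727052696 yaw -62.60955285480286
0.103 [ 0.4937 -0.2003  0.103 ] [ 0.5098 -0.2296  0.103 ] mid [ 0.5017 -0.2149  0.103 ] len 0.03339283209044225 yaw -61.06889987085651
0.103 [ 0.5019 -0.1959  0.103 ] [ 0.5183 -0.2266  0.103 ] mid [ 0.5101 -0.2112  0.103 ] len 0.03483950015861802 yaw -62.028786495558094
0.049 [ 0.5199 -0.1684  0.049 ] [ 0.5505 -0.2258  0.049 ] mid [ 0.5352 -0.1971  0.049 ] len 0.06502395255039818 yaw -61.92674366709484
0.049 [ 0.5132 -0.1713  0.049 ] [ 0.5445 -0.2323  0.049 ] mid [ 0.5289 -0.2018  0.049 ] len 0.06854985945204672 yaw -62.80372005263384
```

The wrist measurements give paddle span 57 mm, head 35 mm, centre (0.510,-0.211) and yaw -62°. The networks put the centre about 6 mm away, so I'll check the model in the fixed cameras.

Run:
```python
from h import *
yaw=np.radians(-62.2); y=np.array([np.cos(yaw),np.sin(yaw),0]);x=np.array([-y[1],y[0],0])
out=[]
for c in('top','side'):
    im=cv2.imread('pics/%s0.png'%c);p=P(c)
    o=proj(p,[.509,-.208,.07]).astype(int)-[32,32]
    b=cv2.resize(im[o[1]:o[1]+64,o[0]:o[0]+64],(512,512),interpolation=2)
    b0=b.copy()
    for C,col in(((.5099,-.2110),(0,0,255)),((.507,-.205),(255,0,0))):
        for hx,hy,z in((8,17,.103),(26,36,.049)):
            q=[((proj(p,np.array([*C,z])+x*sx*hx/1e3+y*sy*hy/1e3)-o+.5)*8).astype(int) for sx,sy in((1,1),(1,-1),(-1,-1),(-1,1))]
            cv2.polylines(b,[np.array(q)],True,col,1)
    out.append(b)
cv2.imwrite('pics/ov.png',cv2.resize(np.hstack(out),(800,400),interpolation=cv2.INTER_AREA))
```

```text
(no output)
```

View pics/ov.png

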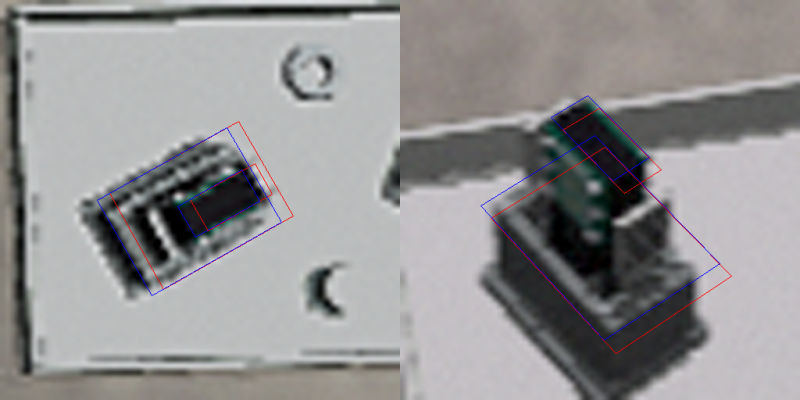

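Run:
```python
from h import *
np.set_printoptions(precision=4,suppress=True)
s=sensors.state();print(s['t'],s['tcp_pos'],s['orientation'],s['dq'])
```

```text
3.95 [ 0.4804 -0.212   0.2061] [[ 0.0125  0.9003  0.435 ]
 [-0.01    0.4351 -0.9003]
 [-0.9999  0.0069  0.0144]] [-0.0083 -0.0024 -0.0149 -0.0008 -0.0035 -0.0025]
```

The arm had drifted after that picture, and my edge analysis used the later pose. I'll look again now that it has settled.

Run:
```python
from h import *
np.set_printoptions(precision=4,suppress=True)
p,im=snap('wrist')
s=sensors.state();print(s['t'],s['tcp_pos'],s['orientation'][:,0],s['dq'])
np.save('p.npy',np.array([p[0],p[1],np.diag(p[2])]))
for q,z in(('cassette_grip',.078),('dock_top',.049)):
    for r in finder.landmark_of('wrist',q)[:1]: print(q,round(r['p'],2),np.round(r['at'],1),atz(p,r['at'],z))
y0=np.radians(-62.5); y=np.array([np.cos(y0),np.sin(y0),0]);x=np.array([-y[1],y[0],0])
c=proj(p,[.507,-.206,.09]);o=c.astype(int)-[50,40]
b=cv2.resize(im[o[1]:o[1]+80,o[0]:o[0]+100,::-1],None,fx=7,fy=7,interpolation=2)
for hx,hy,z,col in((8,17,.103,(255,0,0)),(11,28,.093,(0,0,255)),(26,36,.049,(0,160,255))):
    q=[((proj(p,np.array([.507,-.206,z])+x*sx*hx/1e3+y*sy*hy/1e3)-o+.5)*7).astype(int) for sx,sy in((1,1),(1,-1),(-1,-1),(-1,1))]
    cv2.polylines(b,[np.array(q)],True,col,1)
cv2.imwrite('pics/w3.png',b)
s=sensors.state();print(s['t'],s['tcp_pos'],s['orientation'][:,0],s['dq'])
```

```text
4.0 [ 0.4806 -0.2124  0.2063] [ 0.0129 -0.0103 -0.9999] [-0.0078  0.0033 -0.0029 -0.0001 -0.0033 -0.0009]
cassette_grip 0.94 [229.9 277.5] [ 0.3694 -0.2351  0.078 ]
dock_top 0.91 [257.5 156.9] [ 0.5053 -0.2054  0.049 ]
4.1 [ 0.4804 -0.2126  0.206 ] [ 0.0126 -0.0101 -0.9999] [-0.0045  0.0069  0.0069 -0.0004 -0.0023  0.0009]
```

View pics/w3.png

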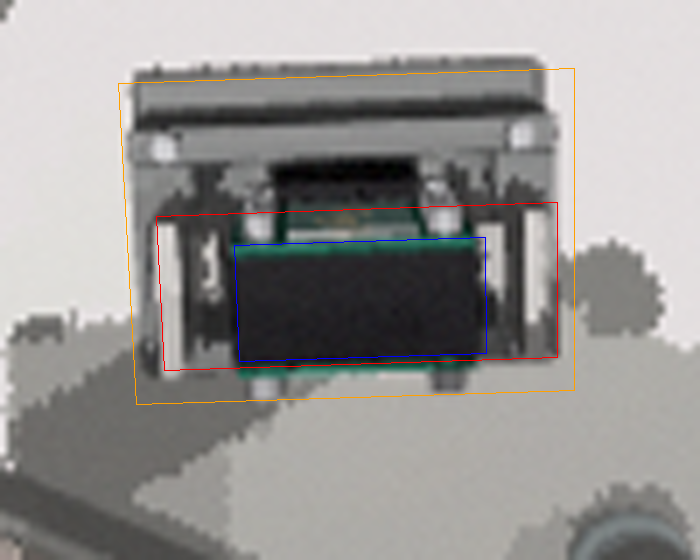

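The projected model, centred at (0.507,-0.206) with yaw -62.5°, matches within about 1 mm, and the fixed cameras agree. I'll go over the cassette.

Run:
```python
from h import *
plan([.5063,-.2057,.14],down(np.radians(-62.4)),4)
```

```text
n 4 mm/row 17.80101764958196 rot/row 0.009077456108600977
16.6 6.5 1.0 -0.008 0.004 -0.002;16.5 6.5 1.1 -0.008 0.004 -0.002;16.5 6.5 1.2 -0.008 0.004 -0.002;16.5 6.5 1.4 -0.008 0.004 -0.002;
```

Emit:
send_rows(motion="16.5 6.5 1 -0.008 0.004 -0.002 1;16.5 6.5 1 -0.008 0.004 -0.002 1;16.5 6.5 1 -0.008 0.004 -0.002 1;16.5 6.5 1.5 -0.008 0.004 -0.002 1;0 0 0 0 0 0 1;0 0 0 0 0 0 1;0 0 0 0 0 0 1", grip_force=20)

```text
t: 4.8
tcp_pos: [0.5084, -0.2055, 0.1343]
orientation: [[-0.003, 0.886, 0.464], [0.002, 0.464, -0.886], [-1.0, -0.002, -0.003]]
force: [0.0, -0.3, 0.1]
grip_width: 1.003
```

Run:
```python
from h import *
s=sensors.state();print(s['t'],s['tcp_pos'],s['orientation'],s['dq'])
plan([.5063,-.2057,.060],down(np.radians(-62.4)),5)
```

```text
4.8 [ 0.50840379 -0.20547008  0.13426385] [[-0.00294608  0.88578345  0.46408943]
 [ 0.0015897   0.46409501 -0.885784  ]
 [-0.9999944  -0.00187183 -0.00277539]] [ 0.0013677   0.00445093 -0.00821795  0.00034398 -0.00159442  0.00059212]
n 5 mm/row 14.858799683307957 rot/row 0.0006933028553284923
14.9 -0.4 -0.1 0.0 -0.001 0.0;14.9 -0.4 -0.1 0.0 -0.001 0.0;14.9 -0.4 -0.1 0.0 -0.001 0.0;14.9 -0.4 -0.1 0.0 -0.001 0.0;14.9 -0.4 -0.1 0.0 -0.001 0.0;
```

Emit:
send_rows(motion="14 -0.4 -0.1 0 -0.001 0 1;14 -0.4 -0.1 0 -0.001 0 1;14 -0.4 -0.1 0 -0.001 0 1;14 -0.4 -0.1 0 -0.001 0 1;10 -0.4 -0.1 0 0 0 1;0 0 0 0 0 0 1;0 0 0 0 0 0 1")

```text
t: 5.5
tcp_pos: [0.5072, -0.2078, 0.0666]
orientation: [[0.005, 0.886, 0.463], [-0.006, 0.463, -0.886], [-1.0, 0.001, 0.007]]
force: [-0.2, -0.0, 0.9]
grip_width: 1.001
```

Run:
```python
from h import *
s=sensors.state();print(s['t'],s['tcp_pos'],s['orientation'],s['force'])
plan([.5063,-.2057,.060],down(np.radians(-62.4)),1)
```

```text
5.5 [ 0.50718708 -0.20777198  0.06655556] [[ 0.004625    0.88645602  0.46278974]
 [-0.00590403  0.46281083 -0.88643741]
 [-0.99997188  0.00136744  0.00737417]] [-0.19230597 -0.01904618  0.85848573]
n 1 mm/row 6.932194440031531 rot/row 0.007520237047962363
6.5 0.2 -2.3 -0.001 0.007 -0.001;
```

Emit:
send_rows(motion="6 0 -2 0 0.007 0 1;0 0 0 0 0 0 1;0 0 0 0 0 0 1")

```text
t: 5.8
tcp_pos: [0.5075, -0.2066, 0.0617]
orientation: [[0.004, 0.886, 0.463], [-0.001, 0.463, -0.886], [-1.0, 0.003, 0.003]]
force: [0.3, 0.2, -0.5]
grip_width: 1.002
```

Run:
```python
from h import *
p,im=snap('wrist'); s=sensors.state();print(s['t'],s['tcp_pos'],s['orientation'],s['force'])
plan([.5063,-.2057,.060],down(np.radians(-62.4)),1)
print(proj(p,[.5063,-.2057,.078]))
cv2.imwrite('pics/w4.png',im[100:384,90:430,::-1].repeat(2,0).repeat(2,1))
```

```text
5.85 [ 0.50733843 -0.20658372  0.06162649] [[ 3.75895998e-03  8.86453243e-01  4.62802894e-01]
 [-7.72094264e-04  4.62808598e-01 -8.86457898e-01]
 [-9.99992637e-01  2.97483230e-03  2.42410446e-03]] [ 0.10620634  0.00710283 -1.10579375]
n 1 mm/row 2.1224500773875055 rot/row 0.003876835328389861
1.6 -0.5 -1.3 -0.001 0.002 -0.003;
[253.17140401 245.75444264]
```

View pics/w4.png

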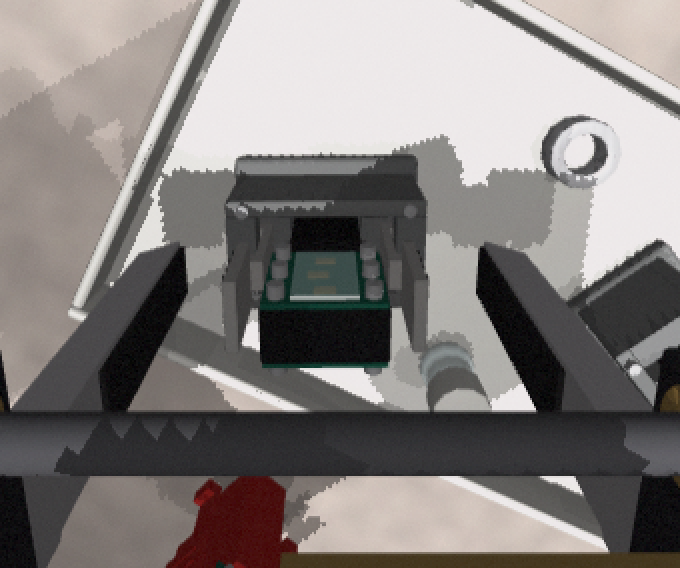

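The cassette head is centred at crop column 326 and the fingers at 332, so it sits about 1.4 mm off, which agrees with the computed -1.3 mm. The vial at (455,380) is lower than the fingertips. I'll correct and close.

Emit:
send_rows(motion="1 -0.5 -1.4 0 0.002 -0.003 1;0 0 0 0 0 0 0.4;0 0 0 0 0 0 0;0 0 0 0 0 0 -1;0 0 0 0 0 0 -1;0 0 0 0 0 0 -1;0 0 0 0 0 0 -1;0 0 0 0 0 0 -1;0 0 0 0 0 0 -1;0 0 0 0 0 0 -1", grip_force=20)

```text
t: 6.85
tcp_pos: [0.507, -0.2058, 0.0619]
orientation: [[0.002, 0.886, 0.463], [-0.001, 0.463, -0.886], [-1.0, 0.001, 0.002]]
force: [-0.7, 0.1, 0.8]
grip_width: 0.421
```

Run:
```python
from h import *
s=sensors.state();print(s['t'],s['tcp_pos'],s['orientation'],s['force'],s['torque'],s['grip_width']*94)
plan([.5063,-.2057,.14],s['orientation'],8)
```

```text
6.85 [ 0.50700775 -0.20579833  0.06193742] [[ 1.72352606e-03  8.86390807e-01  4.62934517e-01]
 [-1.34128056e-03  4.62936837e-01 -8.86390256e-01]
 [-9.99997615e-01  9.06791639e-04  1.98678246e-03]] [-0.67091098  0.06404271  0.79169426] [-0.02003351  0.15135892  0.0089835 ] 39.61712373099006
n 8 mm/row 9.758230964845227 rot/row 0.0
-9.8 -0.1 -0.0 0.0 0.0 0.0;-9.8 -0.1 -0.0 0.0 0.0 0.0;-9.8 -0.1 -0.0 0.0 0.0 0.0;-9.8 -0.1 -0.0 0.0 0.0 0.0;-9.8 -0.1 -0.0 0.0 0.0 0.0;-9.8 -0.1 -0.0 0.0 0.0 0.0;-9.8 -0.1 -0.0 0.0 0.0 0.0;-9.8 -0.1 -0.0 0.0 0.0 0.0;
```

The width is about 40 mm, so both catches are in, with little side force. I'll lift gently first.

Emit:
send_rows(motion="-4 0 0 0 0 0 -1;-4 0 0 0 0 0 -1;-4 0 0 0 0 0 -1;0 0 0 0 0 0 -1")

```text
t: 7.25
tcp_pos: [0.5063, -0.2055, 0.0739]
orientation: [[0.0, 0.886, 0.463], [-0.001, 0.463, -0.886], [-1.0, 0.0, 0.001]]
force: [-0.6, -0.5, -1.4]
grip_width: 0.42
```

Emit:
send_rows(motion="-7 0 0 0 0 0 -1;-7 0 0 0 0 0 -1;-7 0 0 0 0 0 -1;-7 0 0 0 0 0 -1;-10 0 0 0 0 0 -1;-15 0 0 0 0 0 -1;-20 0 0 0 0 0 -1;-20 0 0 0 0 0 -1;-10 0 0 0 0 0 -1;0 0 0 0 0 0 -1;0 0 0 0 0 0 -1;0 0 0 0 0 0 -1")

```text
t: 8.45
tcp_pos: [0.5059, -0.205, 0.1851]
orientation: [[0.001, 0.886, 0.463], [-0.001, 0.463, -0.886], [-1.0, 0.001, 0.001]]
force: [-0.3, -0.2, -2.6]
grip_width: 0.42
```

Run:
```python
from h import *
np.set_printoptions(precision=4,suppress=True)
s=sensors.state();print(s['t'],s['tcp_pos'],s['orientation'],s['force'],s['grip_width'],s['joint_positions'])
ps,uv=[],[]
p,im=snap('side','s2.png')
for c in('side','top'):
    p,im=snap(c)
    for r in finder.landmark_of(c,'panel_top')[:4]: print(c,round(r['p'],2),r['at'],atz(p,r['at'],.012))
    for r in finder.spot_in(c,'panel_top')[:4]: print(c,'box',round(r['p'],2),r['box'],atz(p,r['box'][:2],.012))
    for r in finder.landmark_of(c,'cassette_foot')[:3]: print(c,'foot',round(r['p'],2),r['at'])
    print('expected foot',proj(p,s['tcp_pos']+np.array([0,0,.0155-.065])))
```

```text
8.45 [ 0.5059 -0.205   0.1851] [[ 0.0012  0.8864  0.463 ]
 [-0.0009  0.463  -0.8864]
 [-1.      0.0007  0.0014]] [-0.3441 -0.2463 -2.5772] 0.4195259052504848 [-0.5435  0.1616  1.6378 -0.0002  1.3407  0.546 ]
side 0.62 [171.9, 206.4] [0.3187 0.1159 0.012 ]
side box 0.84 [172.8, 208.2, 83.8, 54.3] [0.3211 0.108  0.012 ]
side foot 0.87 [252.8, 254.8]
side foot 0.7 [192.6, 316.2]
side foot 0.15 [305.3, 162.8]
expected foot [258.1389 255.5787]
top 0.82 [229.4, 265.1] [0.3169 0.12   0.012 ]
top 0.75 [215.1, 185.2] [0.5603 0.1599 0.012 ]
top box 0.75 [229.7, 264.1, 78.7, 72.1] [0.3199 0.119  0.012 ]
top box 0.68 [216.8, 186.4, 47.4, 48.3] [0.5565 0.1548 0.012 ]
expected foot [344.5903 197.6819]
```

View pics/s2.png

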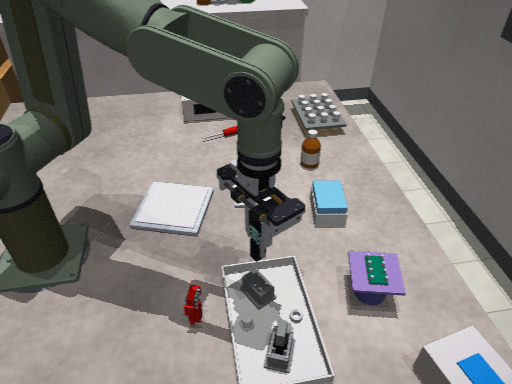

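The cassette is out of its dock and held at about (257,245); the blank, vial, nut and red part are where they were. Next I'll measure the panel centre from the first images.

Run:
```python
from h import *
np.set_printoptions(precision=4,suppress=True)
for c,sd in(('top',(217,190)),('side',(257,193))):
    im=cv2.imread('pics/%s0.png'%c);p=P(c)
    m=((im.min(2)>170)&(np.ptp(im.astype(int),axis=2)<25)).astype(np.uint8)
    m=cv2.morphologyEx(m,cv2.MORPH_CLOSE,np.ones((3,3)))
    n,l,st,ce=cv2.connectedComponentsWithStats(m); k=l[sd[1],sd[0]]
    pts=np.argwhere(l==k)[:,::-1]; W=np.array([atz(p,q,.012)[:2] for q in cv2.convexHull(pts.astype(np.int32))[:,0].astype(float)])
    r=cv2.minAreaRect((W*1e3).astype(np.float32)); print(c,st[k],r)
plan([.565,.153,.163],sensors.state()['orientation'],14)
```

```text
top [ 195  163   44   44 1705] ((564.009521484375, 155.40194702148438), (126.9398422241211, 127.58697509765625), 84.7505874633789)
side [ 234  175   46   30 1193] ((563.47314453125, 150.22421264648438), (127.69500732421875, 127.05020904541016), 84.65179443359375)
n 14 mm/row 25.978464912217227 rot/row 0.0
1.6 15.6 -20.7 0.0 0.0 0.0;1.6 15.6 -20.7 0.0 0.0 0.0;1.6 15.6 -20.7 0.0 0.0 0.0;1.6 15.6 -20.7 0.0 0.0 0.0;1.6 15.6 -20.7 0.0 0.0 0.0;1.6 15.6 -20.7 0.0 0.0 0.0;1.6 15.6 -20.7 0.0 0.0 0.0;1.6 15.6 -20.7 0.0 0.0 0.0;1.6 15.6 -20.7 0.0 0.0 0.0;1.6 15.6 -20.7 0.0 0.0 0.0;1.6 15.6 -20.7 0.0 0.0 0.0;1.6 15.6 -20.7 0.0 0.0 0.0;1.6 15.6 -20.7 0.0 0.0 0.0;1.6 15.6 -20.7 0.0 0.0 0.0;
```

Emit:
send_rows(motion="0 5 -7 0 0 0 -1;0 10 -14 0 0 0 -1;1 16 -21 0 0 0 -1;1 16 -21 0 0 0 -1;1 16 -21 0 0 0 -1;1 16 -21 0 0 0 -1;1 16 -21 0 0 0 -1;1 16 -21 0 0 0 -1;1 16 -21 0 0 0 -1;1 16 -21 0 0 0 -1;1 16 -21 0 0 0 -1;1 16 -21 0 0 0 -1;1 12 -16 0 0 0 -1;0 6 -8 0 0 0 -1;0 3 -4 0 0 0 -1;0 0 0 0 0 0 -1;0 0 0 0 0 0 -1;0 0 0 0 0 0 -1")

```text
t: 10.7
tcp_pos: [0.5606, 0.1338, 0.1747]
orientation: [[0.003, 0.887, 0.462], [0.001, 0.462, -0.887], [-1.0, 0.003, 0.001]]
force: [0.9, -0.0, -0.1]
grip_width: 0.423
```

Run:
```python
from h import *
s=sensors.state();print(s['t'],s['tcp_pos'],s['orientation'],s['force'],s['grip_width'])
plan([.564,.153,.161],down(np.radians(-62.4)),5)
```

```text
10.7 [0.56062914 0.1337881  0.17465668] [[ 2.78863288e-03  8.86645791e-01  4.62440770e-01]
 [ 5.34600466e-04  4.62441180e-01 -8.86649801e-01]
 [-9.99995969e-01  2.71976184e-03  8.15577424e-04]] [ 0.89927762 -0.03162512 -0.12125542] 0.4234987190670022
n 5 mm/row 4.762203677896332 rot/row 0.0005996914804624115
2.7 2.4 -3.1 -0.0 0.0 -0.001;2.7 2.4 -3.1 -0.0 0.0 -0.001;2.7 2.4 -3.1 -0.0 0.0 -0.001;2.7 2.4 -3.1 -0.0 0.0 -0.001;2.7 2.4 -3.1 -0.0 0.0 -0.001;
```

Emit:
send_rows(motion="2.7 2.4 -3.1 0 0 -0.001 -1;2.7 2.4 -3.1 0 0 -0.001 -1;2.7 2.4 -3.1 0 0 0 -1;2.7 2.4 -3.1 0 0 0 -1;2.7 2.4 -3.1 0 0 0 -1;0 0 0 0 0 0 -1;0 0 0 0 0 0 -1;0 0 0 0 0 0 -1")

```text
t: 11.5
tcp_pos: [0.5643, 0.1529, 0.1595]
orientation: [[-0.0, 0.888, 0.46], [-0.001, 0.46, -0.888], [-1.0, -0.001, 0.001]]
force: [0.5, -0.1, -1.8]
grip_width: 0.419
```

Run:
```python
from h import *
np.set_printoptions(precision=4,suppress=True)
s=sensors.state();print(s['t'],s['tcp_pos'],s['orientation'],s['force'],s['grip_width'])
plan([.564,.153,.161],down(np.radians(-62.4)),1)
ps,im=snap('side','s3.png');
for q,o in(('cassette_foot',.0162-.065),('cassette_grip',.0162)):
    for r in finder.landmark_of('side',q)[:2]: print(q,round(r['p'],2),r['at'],'expected',proj(ps,s['tcp_pos']+np.array([0,0,o])))
y0=np.radians(-62.4); y=np.array([np.cos(y0),np.sin(y0),0]);x=np.array([-y[1],y[0],0]);F=s['tcp_pos']-[0,0,.0488]
o=proj(ps,F+[0,0,.03]).astype(int)-[50,45]
b=cv2.resize(im[o[1]:o[1]+110,o[0]:o[0]+100,::-1],None,fx=5,fy=5,interpolation=2);a=b.copy()
for hx,hy,z in((13,11,0),(8,17,.09)):
    q=[((proj(ps,F+[0,0,z]+x*sx*hx/1e3+y*sy*hy/1e3)-o+.5)*5).astype(int) for sx,sy in((1,1),(1,-1),(-1,-1),(-1,1))]
    cv2.polylines(b,[np.array(q)],True,(0,0,255),1)
p,im=snap('wrist')
cv2.imwrite('pics/f.png',np.hstack([cv2.resize(b,(400,440)),cv2.resize(im[90:384,110:400,::-1],(400,440))]))
```

```text
11.5 [0.5643 0.1529 0.1595] [[-0.0001  0.888   0.4599]
 [-0.0009  0.4599 -0.888 ]
 [-1.     -0.0005  0.0007]] [ 0.4768 -0.148  -1.8027] 0.4192123675052685
n 1 mm/row 1.5769595578930917 rot/row 0.003906691983739999
-1.5 -0.3 -0.2 -0.004 0.001 0.001;
cassette_foot 0.88 [254.5, 162.3] expected [255.9403 161.5163]
cassette_foot 0.86 [194.7, 315.6] expected [255.9403 161.5163]
cassette_grip 0.86 [190.6, 299.3] expected [256.0139 142.0547]
cassette_grip 0.74 [257.4, 144.6] expected [256.0139 142.0547]
```

View pics/f.png

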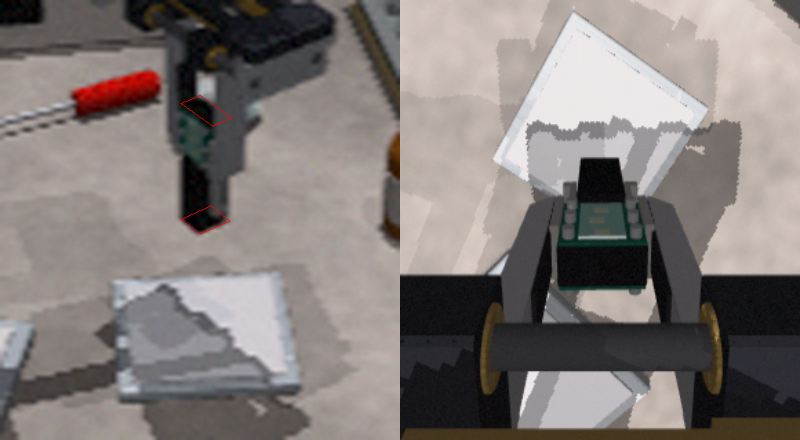

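The left crop shows the cassette upright, with its foot at about (205,222), matching the projection within about 1 px. The wrist view shows both catches pinched between the pads. One small height trim remains.

Emit:
send_rows(motion="-2 0 0 0 0 0 -1;0 0 0 0 0 0 -1;0 0 0 0 0 0 -1;0 0 0 0 0 0 -1;0 0 0 0 0 0 -1;0 0 0 0 0 0 -1")

```text
t: 12.3
tcp_pos: [0.5648, 0.1525, 0.1624]
orientation: [[0.001, 0.888, 0.459], [-0.001, 0.459, -0.888], [-1.0, 0.001, 0.001]]
force: [0.4, -0.7, -0.9]
grip_width: 0.422
```

Run:
```python
from h import *
s=sensors.state();print(s['t'],s['tcp_pos'],s['orientation'][:,0],abs(s['dq']).max(),s['grip_width'])
if abs(s['tcp_pos']-np.array([.564,.153,.161])).max()<.004 and .4<s['grip_width']<.44: print('hand in',env.hand_in())
```

```text
12.3 [0.56478441 0.15248694 0.1624184 ] [ 1.26031867e-03 -7.90169408e-04 -9.99998894e-01] 0.0028714868840154827 0.42201630935320117
the job is handed in; nothing more can be done
hand in None
```

I pinched the cassette's two catches at 20 N, drew it straight up out of its dock and carried it to the smaller light panel. I handed the job in at 12.3 s, still holding it there. The hand-in reports no verdict.

**Last checks:**
- **Position:** the tool was at (0.565, 0.152, 0.162) m. I measured the panel's middle at about (0.564, 0.153) m. The top and side cameras differed by about 5 mm in y there, and I used the midpoint.
- **Height:** the foot was about 101 mm above the panel, worked out from the height at which I gripped it.
- **Upright and still:** the tool was vertical to about 0.1° and the joints were nearly still (at most 0.003 rad/s).
- **Grip:** the opening read about 40 mm, against 42 mm for catches fully in. The 2 mm gap fits the width reading being slightly off.
- **Cassette in the hand:** before the last 2 mm height trim, the side view matched the expected foot position to about 2 pixels.

**What disagreed:** my first wrist measurement of the cassette was about 6 mm off, because I paired the picture with a later arm pose. I measured again, and the result agreed with the fixed cameras before I gripped.

Right after the lift, the blank, vial, nut and red look-alike were where they had been. I took no full picture of the whole scene after the carry, which ran well above everything near its path.

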